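# Pack the last carton into the drawer tray and check the rim

### The job

Pack the carton that stands on end on the desk into the empty middle compartment of the black drawer tray, on its long narrow side, so that nothing stands above the tray's rim and it will slide back under the desk top. Lay it over onto that narrow side on the desk and let go of it first, then take it again from above and lower it in. Then feel for anything standing proud: lightly touch the rim of the tray's left end (the robot's left) with the fingertips, sweep them just above rim height along the middle of the open top, and touch the rim of the right end; leave everything else where it is.

Things in the scene. Friction and masses are not known exactly. Their poses are not given: they have to be found in the camera images.
- carton_center (a point): centre of the carton to pack: closed cardboard box, blank white labels on its broad faces, 62 x 42 x 110 mm, 0.15 to 0.3 kg, standing on end at the start. Its x axis runs along the 62 mm width, y along the 42 mm thickness (at the start roughly along the world's y), z along the 110 mm length. Narrow sides: the 42 x 110 mm faces, normal to x; lying on one it is 62 mm high
- tray: black plastic drawer tray, open at the top; it does not move. Origin at the centre of its underside; y along its length towards its left end as seen from the robot, x across it and away from the robot, z up. Inside 132 mm (x) by 292 mm (y); walls 4 mm; inner floor 10 mm and rim 80 mm above the desk; the lip makes the rim 10 mm wide: x from 66 to 76 mm, y from 146 to 156 mm on both sides
- tray_gap (a point): centre of the floor of the tray's empty middle compartment, 10 mm above the desk; axes as the tray's. The compartment is 132 mm (x) by 58 mm (y), between two cross dividers 3 mm thick whose tops are 36 mm above the desk. The carton fits in on its narrow side, its length along x; its top is then 8 mm below the rim
- tray_left_rim (a point): middle of the top of the rim at the tray's left end (+y), 80 mm above the desk
- tray_right_rim (a point): middle of the top of the rim at the tray's right end (-y), 80 mm above the desk
- roll1_center (a point): centre of a white paper roll (48 mm across, 57 mm high), standing in the tray's left compartment against the end wall; already packed
- roll2_center (a point): centre of a second roll like it, beside it; already packed
- inkpad_center (a point): centre of a flat metal ink pad, 90 x 52 x 17 mm, in the left compartment next to the divider; already packed
- calculator_center (a point): centre of a pocket calculator, 118 x 66 x 15 mm, flat in the right compartment next to the divider; already packed
- marker_center (a point): middle of a marker pen, 124 mm long, 18 mm thick, lying across the right compartment by the end wall; already packed
- mug: blue ceramic mug, 82 mm across, 96 mm high, beyond the work area; origin under its centre; leave alone
- phone: mobile phone, 150 x 72 x 9 mm, flat on the desk beyond the work area; origin under its centre; leave alone
- stapler: black stapler, 145 x 34 mm, about 60 mm high, beyond the work area; origin under its centre; leave alone
- terminal: grey card terminal, 165 x 78 mm, about 65 mm high, to the right; origin under its centre; leave alone
- pencup: dark metal pen cup, 80 mm across, 150 mm high with its pens, to the left; origin under its centre; leave alone
Things that resemble listed ones, but are neither listed nor needed, are in the scene too. Leave any green or yellow look-alike of the part that bears calculator_center alone.

How it is judged:
On the way, in this order (a step that is already met when the one before it is completed fails the run):
1. the carton lies on a long narrow side on the desk, let go (angle between carton_center's own z axis and vertical between 1.4 and 1.74 rad and angle between carton_center's own y axis and vertical between 1.4 and 1.74 rad and height (world z) of carton_center below 0.037 m and contact force between the fingers and carton below 0.05 N), for 0.2 s.
2. the carton lies on its narrow side on the floor of the tray's middle compartment, let go (angle between carton_center's own z axis and vertical between 1.4 and 1.74 rad and angle between carton_center's own y axis and vertical between 1.4 and 1.74 rad and x of carton_center in the frame of tray between -0.016 and 0.016 m and y of carton_center in the frame of tray between -0.014 and 0.014 m and z of carton_center in the frame of tray below 0.047 m and contact force between the fingers and carton below 0.05 N), for 0.2 s.
3. the fingertips touch the rim of the tray's left end (y of the grasp point in the frame of tray between 0.125 and 0.18 m and x of the grasp point in the frame of tray between -0.05 and 0.05 m and z of the grasp point in the frame of tray below 0.122 m and contact force between the fingers and tray above 0.2 N).
4. sweeping low over the left compartment (y of the grasp point in the frame of tray between 0.03 and 0.11 m and x of the grasp point in the frame of tray between -0.05 and 0.05 m and z of the grasp point in the frame of tray below 0.122 m).
5. sweeping low over the carton (y of the grasp point in the frame of tray between -0.03 and 0.03 m and x of the grasp point in the frame of tray between -0.05 and 0.05 m and z of the grasp point in the frame of tray below 0.122 m).
6. sweeping low over the right compartment (y of the grasp point in the frame of tray between -0.11 and -0.03 m and x of the grasp point in the frame of tray between -0.05 and 0.05 m and z of the grasp point in the frame of tray below 0.122 m).
7. the fingertips touch the rim of the tray's right end (y of the grasp point in the frame of tray between -0.18 and -0.125 m and x of the grasp point in the frame of tray between -0.05 and 0.05 m and z of the grasp point in the frame of tray below 0.122 m and contact force between the fingers and tray above 0.2 N).
At the end, for the whole second after the job is handed in: The carton lies still, let go, on a narrow side on the floor of the middle compartment (within 16 mm along and 14 mm across of its centre, level to 10 degrees), below the rim; the packed things are still in the tray below its rim; the five bystanders are within 30 mm of their places (all of step 2 and linear speed of carton below 0.02 m/s and x of roll1_center in the frame of tray between -0.07 and 0.07 m and y of roll1_center in the frame of tray between -0.15 and 0.15 m and z of each of roll1_center, roll2_center in the frame of tray below 0.046 m and x of roll2_center in the frame of tray between -0.07 and 0.07 m and y of roll2_center in the frame of tray between -0.15 and 0.15 m and x of inkpad_center in the frame of tray between -0.07 and 0.07 m and y of inkpad_center in the frame of tray between -0.15 and 0.15 m and z of each of inkpad_center, calculator_center, marker_center in the frame of tray below 0.045 m and x of calculator_center in the frame of tray between -0.07 and 0.07 m and y of calculator_center in the frame of tray between -0.15 and 0.15 m and x of marker_center in the frame of tray between -0.07 and 0.07 m and y of marker_center in the frame of tray between -0.15 and 0.15 m and distance of each of mug, phone, stapler, terminal, pencup from where it was at the start of the episode below 0.03 m); the robot touches nothing.
It fails at once if a hard knock or press on the tray (over 80 N) (contact force between the fingers and tray above 80 N).
It fails at once if mug, phone, stapler, terminal or pen cup displaced by more than 30 mm (distance of any of mug, phone, stapler, terminal, pencup from where it was at the start of the episode above 0.03 m).
It also fails if it takes over 69 s, if anything falls off the work surface, if the arm or the gripper's body presses on something with over 40 N, if the wrist force passes 120 N, or if a joint passes its speed limit or range.

### The arm

A 6-joint arm with a two-finger parallel gripper is mounted at the origin on the work surface. World frame = base frame: x ahead of the robot, y to its left, z up, the work surface at z = 0. Lengths are in m, angles in rad, forces in N, time in s.
With the tool pointing down it reaches from about 0.35 to 0.875 m from the base axis. Payload 4.2 kg.
Tool frame: the origin (TCP) lies at the very end of the fingers, on their centre line; the grasp point (between the pads) lies 19 mm behind it; z points along the fingers, y is the direction in which the jaws open and shut (so a half turn about z gives the same grasp; the last joint's range is limited). The gripper opens to 87 mm and grips with 3 to 60 N. Pads are 19 mm wide; open, the fingers measure 117 mm over their backs; the gripper's body (75 mm by 190 mm) begins 51 mm behind the grasp point.
Start: joints at [-0.863, 0.385, 0.008, 0, -1.194, -0.259], TCP at [0.271, -0.563, 0.185] pointing down, gripper open.
Joint ranges: [-3.14, 3.14], [-1.21, 2.06], [-1.07, 1.41], [-3.16, 2.05], [-2.99, -0.16], [-3.1, 3.1]. Speed limits (rad/s): [2.79, 2.79, 3.14, 3.14, 3.14, 3.14].

### API

Orientations are given as a unit quaternion [w, x, y, z].
In Python, from bench import bot gives the robot as it stands.
- The arm moves only by the tool jog_arm, never from a script. Its argument "motion" is a list that holds one entry, the list of rows, each a list of 7 numbers: the shift along the world's x, y, z in cm, then the turn, a rotation vector about the world's x, y, z in degrees, then the opening, from 0 (shut) to 1 (fully open). A call has 1 to 20 rows; each row shifts and turns the commanded pose from where the row before left it; what a row does not reach is not made up. A row lasts 1/12 s, in which the tool goes at most 41.7 mm and 7.16 degrees, less where a joint would pass 70% of its speed; a pose out of reach is approached as far as the arm can. A call is refused whole if a number of a shift passes 4.17 or a number of a turn 7.16, either way. A call with a gripper value outside its range is refused whole. The fingers move at their own pace and stop on an object; the grip force is fixed at half the most. Time passes only in rows, so rows that do not move let the fingers close. It gives the time, the measured TCP pose, the force and the opening at its end, in the units of the state.
- bot.get_state(): the state, without advancing time (a new reading comes with each control period).
- bot.get_image(name): name is "scene" or "top" or "wrist"; returns a dict with "img" (420x560x3 uint8, red, green, blue), "depth" (420x560 float32, m along the optical axis (not along the pixel's ray), 0 where there is no reading), "camera_matrix" (3x3 intrinsics, pixels), "extrinsics" (4x4, takes a point from world to camera coordinates). Camera axes: x right, y up, looking along -z (the intrinsics and any distortion apply to the point x, -y, -z); pixel columns grow to the right and rows downward; lengths in m; the calibration is good to about 2 mm. A picture is of the moment at which its call begins.
- bot.hand_in(): hands the job in, once; it reports no verdict.
Trained networks look in a picture, given as the dict that the camera call returned (one of the last four; its "shot" number tells which), for a name from the list of things; names that differ only in an ending like _2 or _b are one class to them, and where a whole thing is asked for, a point or a joint stands for the part that bears it (a point fixed in the world has none). Each returns a list of dicts, best first, with "p" (0 to 1); they miss things now and then, are a little off and sometimes report something else, mostly with a low value. They report only what shows in the picture. A call takes as long as a camera call. They do not tell look-alikes from the thing itself.
- bot.recognise(picture, label): "point" ([x, y, z] in m, in world coordinates, good to about 4 mm: the middle of the surface that is visible of it).
- bot.masks_of(picture, label): "mask" (420x560 bool, what is visible of it).
- bot.pinpoint(picture, label): "point" ([x, y, z] in m, in world coordinates, good to about 4 mm: a listed point, or the origin of a listed thing).
The state is a dict: "clock": time; "qpos": joint angles; "joint_vel": joint speeds; "effort": joint torques, N m; "tool_pos": TCP position; "tcp_rot": TCP orientation; "wrist_force": force on the tool from outside, world axes, zero at the start; "moment": the same for the moment, N m; "width": finger opening in m.
Only numpy, scipy, OpenCV 4.12 (cv2) and the standard library are available. Lean on these libraries where they do the work, as an engineer would, in place of code of your own. Each camera call takes 0.05 s, during which the arm holds its last target.

## Working session

There is one attempt and no reset: what is moved stays moved. The work goes in short steps, Python scripts to look and compute and a tool call to move; the robot and the scene stay as the last step left them, time stands still between calls to the robot, and variables do not carry over. Pictures are saved under pics/ and viewed, and the job is handed in when it is done.

Besides the shell and the picture viewer there is one more tool, called after "Request:" by a JSON object that holds its "op" and its "data". jog_arm: Moves the arm, as the interface text tells. Its arguments: {"type":"object","properties":{"motion":{"type":"array"}},"required":["motion"]}

```bash
ls; mkdir -p pics; python3 - <<'E'
from bench import bot
import cv2,numpy as np
s=bot.get_state(); print(s['clock'],s['tool_pos'],s['tcp_rot'],s['width'])
for n in ['scene','top']:
    p=bot.get_image(n); cv2.imwrite(f'pics/{n}0.png',p['img'][:,:,::-1])
    for l in ['carton_center','tray','tray_gap','tray_left_rim','tray_right_rim','pencup','terminal','stapler','mug','phone','calculator_center']:
        print(n,l,[(np.round(d['point'],3).tolist(),round(d['p'],2)) for d in bot.pinpoint(p,l)][:3])
print(bot.get_state()['clock'])
E
```

```text
pics
0.0 [ 0.27087795 -0.56248747  0.18425897] [-3.12134226e-04 -2.22436885e-01  9.74946467e-01  1.05882493e-03] 0.08719763482624907
scene carton_center [([0.549, -0.188, 0.054], 0.56), ([0.483, 0.504, 0.001], 0.31)]
scene tray [([0.54, 0.183, -0.0], 0.91)]
scene tray_gap [([0.537, 0.192, 0.009], 0.93), ([0.755, -0.169, 0.002], 0.62), ([0.597, 0.302, 0.038], 0.61)]
scene tray_left_rim [([0.573, 0.34, 0.08], 0.88), ([0.521, 0.118, 0.017], 0.67)]
scene tray_right_rim [([0.498, 0.04, 0.079], 0.74)]
scene pencup [([0.482, 0.508, 0.002], 0.8)]
scene terminal [([0.396, -0.529, -0.002], 0.89), ([0.52, 0.119, 0.016], 0.15)]
scene stapler [([0.755, -0.169, -0.001], 0.94)]
scene mug [([0.772, 0.058, 0.003], 0.68)]
scene phone [([0.743, 0.231, -0.0], 0.59)]
scene calculator_center [([0.331, 0.167, 0.003], 0.92), ([0.338, -0.053, 0.007], 0.7), ([0.523, 0.118, 0.016], 0.66)]
top carton_center [([0.552, -0.187, 0.054], 0.86), ([0.504, 0.041, 0.08], 0.46)]
top tray [([0.536, 0.19, 0.001], 0.78)]
top tray_gap [([0.535, 0.188, 0.008], 0.79), ([0.574, 0.338, 0.076], 0.29), ([0.738, 0.231, -0.0], 0.25)]
top tray_left_rim [([0.575, 0.342, 0.075], 0.85)]
top tray_right_rim [([0.502, 0.047, 0.078], 0.71), ([0.535, 0.192, 0.008], 0.37), ([0.509, 0.065, 0.014], 0.35)]
top pencup [([0.482, 0.507, 0.0], 0.63)]
top terminal [([0.404, -0.533, 0.002], 0.89)]
top stapler [([0.754, -0.166, -0.001], 0.63)]
top mug [([0.774, 0.059, 0.0], 0.7)]
top phone [([0.739, 0.229, -0.0], 0.73)]
top calculator_center [([0.338, -0.052, 0.009], 0.92), ([0.52, 0.117, 0.015], 0.9), ([0.325, 0.169, 0.006], 0.85)]
1.2
```

View pics/scene0.png

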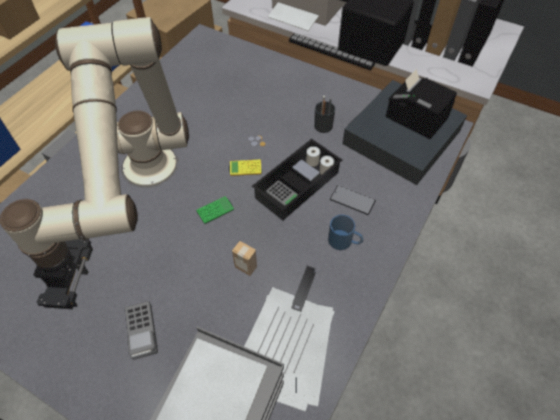

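View pics/top0.png

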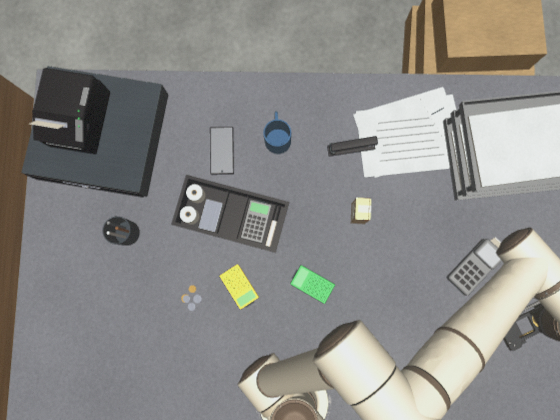

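```bash
cat > h.py <<'E'
import numpy as np,cv2
from bench import bot
def pts(p):
    K=p['camera_matrix'];E=p['extrinsics'];d=p['depth']
    v,u=np.mgrid[0:420,0:560]
    x=(u-K[0,2])/K[0,0]*d; y=(v-K[1,2])/K[1,1]*d
    c=np.stack([x,-y,-d,np.ones_like(d)],-1)
    w=c@np.linalg.inv(E).T
    w=w[...,:3]; w[d<=0]=np.nan
    return w
def proj(p,w):
    c=p['extrinsics']@np.append(w,1); K=p['camera_matrix']
    return K[0,0]*c[0]/-c[2]+K[0,2], K[1,1]*-c[1]/-c[2]+K[1,2]
def rect(P):
    r=cv2.minAreaRect((P*1000).astype(np.float32)); return r
def sel(w,lo,hi,zlo,zhi):
    return (w[...,0]>lo[0])&(w[...,0]<hi[0])&(w[...,1]>lo[1])&(w[...,1]<hi[1])&(w[...,2]>zlo)&(w[...,2]<zhi)
E
python3 - <<'E'
from h import *
for n in ['top','scene']:
    p=bot.get_image(n); w=pts(p)
    m=sel(w,(.48,-.26),(.62,-.11),.1,.12); P=w[m]; print(n,m.sum(),P.mean(0),rect(P[:,:2]))
    m2=sel(w,(.48,-.26),(.62,-.11),.02,.12); print(rect(w[m2][:,:2]))
    m=sel(w,(.40,0.0),(.68,.40),.072,.09); P=w[m]; print(m.sum(),P.mean(0),rect(P[:,:2]))
    u,v=[int(t) for t in proj(p,[.55,-.188,.08])]
    c=p['img'][v-40:v+40,u-50:u+50]; cv2.imwrite(f'pics/c_{n}.png',cv2.resize(c,None,fx=6,fy=6,interpolation=2)[:,:,::-1])
E
```

```text
top 343 [ 0.54994476 -0.18770328  0.10975293] ((550.0982666015625, -188.05462646484375), (43.128623962402344, 62.6307487487793), 87.3192367553711)
((549.9447021484375, -187.7970428466797), (43.73795700073242, 62.865867614746094), 88.13343811035156)
1144 [0.5371979  0.1949445  0.07943427] ((536.052734375, 190.36172485351562), (313.12030029296875, 152.69325256347656), 75.86299133300781)
scene 277 [ 0.55368216 -0.18903719  0.11010728] ((552.2591552734375, -187.1462860107422), (45.792823791503906, 65.3337631225586), 87.35354614257812)
((552.3615112304688, -187.86972045898438), (47.116886138916016, 65.43768310546875), 86.85698699951172)
761 [0.53603895 0.19182465 0.07978491] ((537.4736938476562, 191.1674346923828), (319.1703796386719, 158.18568420410156), 75.98402404785156)
```

```bash
cd pics; python3 -c "
import cv2,numpy as np
a=cv2.imread('c_top.png');b=cv2.imread('c_scene.png');cv2.imwrite('c_both.png',cv2.resize(np.hstack([a,b]),(800,320)))"
```

```text
(no output)
```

View pics/c_both.png

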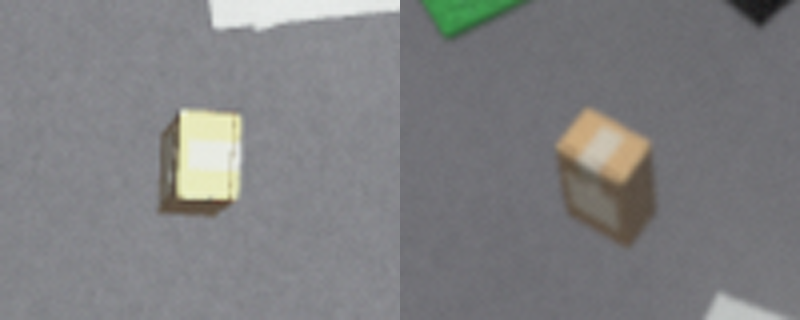

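Request:
{"op": "jog_arm", "data": {"motion": [[[1.75,2.344,0.4,0,0,-1.775,1],[1.75,2.344,0.4,0,0,-1.775,1],[1.75,2.344,0.4,0,0,-1.775,1],[1.75,2.344,0.4,0,0,-1.775,1],[1.75,2.344,0.4,0,0,-1.775,1],[1.75,2.344,0.4,0,0,-1.775,1],[1.75,2.344,0.4,0,0,-1.775,1],[1.75,2.344,0.4,0,0,-1.775,1],[1.75,2.344,0.4,0,0,-1.775,1],[1.75,2.344,0.4,0,0,-1.775,1],[1.75,2.344,0.4,0,0,-1.775,1],[1.75,2.344,0.4,0,0,-1.775,1],[1.75,2.344,0.4,0,0,-1.775,1],[1.75,2.344,0.4,0,0,-1.775,1],[1.75,2.344,0.4,0,0,-1.775,1],[1.75,2.344,0.4,0,0,-1.775,1],[0,0,0,0,0,0,1],[0,0,0,0,0,0,1]]]}}

```text
clock: 2.8
tool_pos: [0.5519, -0.1869, 0.2493]
tcp_rot: [-0.0, 0.022, 1.0, 0.0]
wrist_force: [-0.2, 0.2, -0.4]
width: 0.0869
```

```bash
python3 - <<'E'
from h import *
from scipy.spatial.transform import Rotation as R
s=bot.get_state(); print(s['clock'],s['tool_pos'],s['qpos'].round(3),s['width'])
q=s['tcp_rot'];print(R.from_quat(np.roll(q,-1)).as_matrix().round(3))
p=bot.get_image('wrist');cv2.imwrite('pics/w1.png',p['img'][:,:,::-1])
w=pts(p); m=sel(w,(.48,-.26),(.62,-.11),.1,.12);P=w[m]; print(m.sum(),P.mean(0),rect(P[:,:2]))
E
```

```text
2.8 [ 0.55189399 -0.18688395  0.24926613] [-0.049  0.275  0.008 -0.    -1.304 -1.566] 0.08692762337976793
[[-0.999  0.044 -0.   ]
 [ 0.044  0.999  0.   ]
 [ 0.     0.    -1.   ]]
2106 [ 0.55016581 -0.18847945  0.10993989] ((551.2431030273438, -188.648681640625), (43.03008270263672, 61.41934585571289), 87.27582550048828)
```

View pics/w1.png

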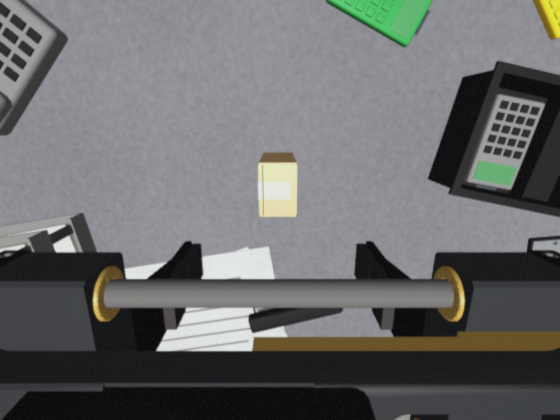

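Request:
{"op": "jog_arm", "data": {"motion": [[[0.73,0,-1.1,0,5,0,1],[0.73,0,-1.1,0,5,0,1],[0.73,0,-1.1,0,5,0,1],[0.73,0,-1.1,0,5,0,1],[0.73,0,-1.1,0,5,0,1],[0.73,0,-1.1,0,5,0,1],[0.73,0,-1.1,0,5,0,1],[0.73,-0.1,-1.1,0,5,0,1],[0,0,0,0,0,0,1],[0,0,0,0,0,0,1]]]}}

```text
clock: 3.68
tool_pos: [0.6084, -0.1898, 0.1543]
tcp_rot: [-0.348, 0.022, 0.937, -0.007]
wrist_force: [0.1, 0.0, 0.9]
width: 0.0872
```

```bash
python3 - <<'E'
from h import *
s=bot.get_state(); print(s['tool_pos'],s['tcp_rot'],s['qpos'].round(3),s['wrist_force'])
E
```

```text
[ 0.60836034 -0.18980165  0.15429893] [-0.34756155  0.02247467  0.93736098 -0.00708843] [-0.037  0.87   0.597  0.024 -2.007 -1.58 ] [0.14851108 0.04170764 0.8835429 ]
```

Request:
{"op": "jog_arm", "data": {"motion": [[[-1,0,-1.27,0,0,0,1],[-1,0,-1.27,0,0,0,1],[-1,0,-1.27,0,0,0,1],[-1,0.1,-1.27,0,0,0,1],[-1,0,-1.27,0,0,0,1],[-1,0,-1.27,0,0,0,1],[-0.9,0,-1.27,0,0,0,1],[0,0,0,0,0,0,1],[0,0,0,0,0,0,1]]]}}

```text
clock: 4.43
tool_pos: [0.5406, -0.1891, 0.0757]
tcp_rot: [-0.34, 0.022, 0.94, -0.008]
wrist_force: [0.2, -0.2, 0.4]
width: 0.0871
```

```bash
python3 - <<'E'
from h import *
p=bot.get_image('wrist');cv2.imwrite('pics/w2.png',p['img'][:,:,::-1])
E
```

```text
(no output)
```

View pics/w2.png

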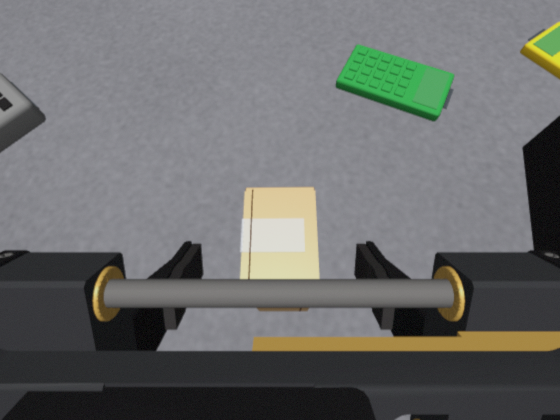

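Request:
{"op": "jog_arm", "data": {"motion": [[[-0.1,0,-0.5,0,0,0,1],[0,0,-0.5,0,0,0,1],[0,0,0,0,0,0,1],[0,0,0,0,0,0,0.5],[0,0,0,0,0,0,0.3],[0,0,0,0,0,0,0.3],[0,0,0,0,0,0,0.3],[0,0,0,0,0,0,0.3],[0,0,0,0,0,0,0.3],[0,0,0,0,0,0,0.3],[0,0,0,0,0,0,0.3]]]}}

```text
clock: 5.4
tool_pos: [0.5396, -0.188, 0.0625]
tcp_rot: [-0.342, 0.022, 0.939, -0.008]
wrist_force: [-0.4, 2.7, 1.2]
width: 0.0417
```

Request:
{"op": "jog_arm", "data": {"motion": [[[0,0,1.6,0,0,0,0.3],[0,0,1.6,0,0,0,0.3],[0,0,1.6,0,0,0,0.3],[0,0,1.6,0,0,0,0.3],[0,0,1.6,0,0,0,0.3],[0.35,0.45,0,0,-6,0,0.3],[0.35,0.45,0,0,-6,0,0.3],[0.35,0.45,0,0,-6,0,0.3],[0.35,0.45,0,0,-6,0,0.3],[0.35,0.45,0,0,-6,0,0.3],[0.35,0.45,0,0,-6,0,0.3],[0.35,0.45,0,0,-6,0,0.3],[0.35,0.45,0,0,-6,0,0.3],[0.35,0.45,0,0,-6,0,0.3],[0.35,0.45,0,0,-6,0,0.3],[0.35,0.45,0,0,-6,0,0.3],[0.35,0.45,0,0,-6,0,0.3],[0.35,0.45,0,0,-6,0,0.3],[0.35,0.45,0,0,-6,0,0.3],[0.35,0.45,0,0,-6,0,0.3]]]}}

```text
clock: 7.07
tool_pos: [0.5815, -0.144, 0.1448]
tcp_rot: [0.348, 0.015, 0.937, 0.028]
wrist_force: [-0.7, -1.9, -1.4]
width: 0.0421
```

```bash
cat >> h.py <<'E'
from scipy.spatial.transform import Rotation as R
def st():
    s=bot.get_state(); M=R.from_quat(np.roll(s['tcp_rot'],-1)).as_matrix()
    print(s['clock'],s['tool_pos'].round(4),s['qpos'].round(3),s['width'].round(4),s['wrist_force'].round(1)); print(M.round(3)); print('grasp',(s['tool_pos']-.019*M[:,2]).round(4))
    return s,M
E
python3 - <<'E'
from h import *
st()
p=bot.get_image('scene');cv2.imwrite('pics/s3.png',p['img'][:,:,::-1])
w=pts(p);m=sel(w,(.45,-.20),(.7,-.05),.05,.2)
u,v=[int(t) for t in proj(p,[.6,-.12,.1])]
cv2.imwrite('pics/s3.png',cv2.resize(p['img'][v-90:v+90,u-120:u+120],None,fx=3,fy=3)[:,:,::-1])
E
```

```text
Traceback (most recent call last):
  File "h.py", line 21, in st
    print(s['clock'],s['tool_pos'].round(4),s['qpos'].round(3),s['width'].round(4),s['wrist_force'].round(1)); print(M.round(3)); print('grasp',(s['tool_pos']-.019*M[:,2]).round(4))
                                                               ^^^^^^^^^^^^^^^^
AttributeError: 'float' object has no attribute 'round'
```

```bash
sed -i "s/s\['width'\].round(4)/round(s['width'],4)/" h.py
python3 - <<'E'
from h import *
p=bot.get_image('scene');st()
u,v=[int(t) for t in proj(p,[.6,-.12,.1])]
cv2.imwrite('pics/s3.png',cv2.resize(p['img'][v-90:v+90,u-120:u+120],None,fx=3,fy=3)[:,:,::-1])
E
```

```text
7.1167 [ 0.5812 -0.1437  0.144 ] [-0.026  0.135 -0.569 -0.368 -0.165 -1.242] 0.0417 [-0.7 -1.3 -3.3]
[[-0.756  0.013  0.654]
 [ 0.054  0.998  0.042]
 [-0.652  0.067 -0.755]]
grasp [ 0.5688 -0.1445  0.1584]
```

View pics/s3.png

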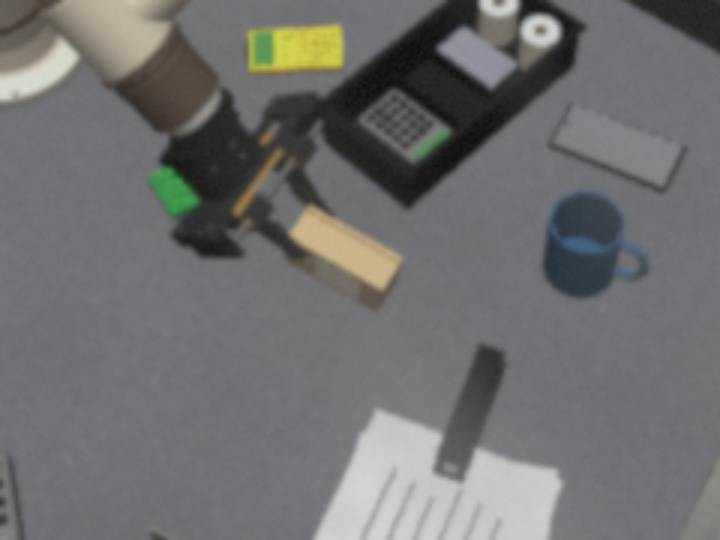

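Request:
{"op": "jog_arm", "data": {"motion": [[[0.6,0.2,-0.8,-0.4,-1,0,0.3],[0.6,0.2,-0.8,-0.4,-1,0,0.3],[0.6,0.2,-0.8,-0.4,-1,0,0.3],[0.6,0.2,-0.8,-0.4,-1,0,0.3],[0.6,0.2,-0.8,-0.4,-1,0,0.3],[0.6,0.2,-0.8,-0.4,-1,0,0.3],[0.6,0.2,-0.8,-0.4,-1,0,0.3],[0.6,0.2,-0.8,-0.4,-1,0,0.3],[0.6,0.2,-0.8,-0.4,-1,0,0.3],[0.6,0.2,-0.8,-0.4,-1,0,0.3]]]}}

```text
clock: 7.95
tool_pos: [0.6415, -0.1304, 0.0666]
tcp_rot: [0.427, -0.003, 0.904, 0.003]
wrist_force: [-0.8, 0.7, -3.5]
width: 0.042
```

```bash

python3 - <<'E'
from h import *
st()
E
```

```text
7.95 [ 0.6415 -0.1304  0.0666] [-0.376  0.361 -0.391 -1.658 -0.297  0.339] 0.042 [-0.8  0.7 -3.5]
[[-0.635 -0.008  0.773]
 [-0.002  1.     0.008]
 [-0.773  0.004 -0.635]]
grasp [ 0.6268 -0.1305  0.0787]
```

Request:
{"op": "jog_arm", "data": {"motion": [[[-0.2,0,-0.55,0,0,0,0.3],[-0.2,0,-0.55,0,0,0,0.3],[-0.2,0,-0.55,0,0,0,0.3],[-0.2,0,-0.55,0,0,0,0.3],[-0.2,0,-0.55,0,0,0,0.3],[-0.2,0,-0.55,0,0,0,0.3],[0,0,-0.55,0,0,0,0.3],[0,0,-0.55,0,0,0,0.3],[0,0,0,0,0,0,0.3],[0,0,0,0,0,0,0.3]]]}}

```text
clock: 8.78
tool_pos: [0.6283, -0.1301, 0.022]
tcp_rot: [0.426, -0.002, 0.905, 0.004]
wrist_force: [-0.0, 0.6, -1.1]
width: 0.0417
```

```bash

python3 - <<'E'
from h import *
st()
E
```

```text
8.7833 [ 0.6283 -0.1301  0.022 ] [-0.509  0.457 -0.475 -1.96  -0.427  0.765] 0.0417 [-0.   0.6 -1.1]
[[-0.637 -0.007  0.771]
 [ 0.     1.     0.009]
 [-0.771  0.006 -0.637]]
grasp [ 0.6136 -0.1303  0.034 ]
```

Lower 3 mm more until it touches, then open.

Request:
{"op": "jog_arm", "data": {"motion": [[[0,0,-0.1,0,0,0,0.3],[0,0,-0.1,0,0,0,0.3],[0,0,-0.1,0,0,0,0.3],[0,0,0,0,0,0,0.3],[0,0,0,0,0,0,0.3]]]}}

```text
clock: 9.2
tool_pos: [0.6295, -0.13, 0.0203]
tcp_rot: [0.428, -0.002, 0.904, 0.004]
wrist_force: [1.0, -0.1, -1.5]
width: 0.042
```

Request:
{"op": "jog_arm", "data": {"motion": [[[0,0,0,0,0,0,0.55],[0,0,0,0,0,0,0.7],[0,0,0,0,0,0,0.9],[0,0,0,0,0,0,1],[0,0,0,0,0,0,1],[0,0,0,0,0,0,1]]]}}

```text
clock: 9.7
tool_pos: [0.6297, -0.1301, 0.0205]
tcp_rot: [0.428, -0.002, 0.904, 0.004]
wrist_force: [0.5, -0.6, 0.0]
width: 0.0735
```

```bash

python3 - <<'E'
from h import *
p=bot.get_image('top');st()
w=pts(p);m=sel(w,(.5,-.20),(.74,-.06),.056,.07);print(m.sum(),w[m].mean(0),rect(w[m][:,:2]))
u,v=[int(t) for t in proj(p,[.6,-.12,.1])]
cv2.imwrite('pics/t4.png',cv2.resize(p['img'][v-90:v+90,u-120:u+120],None,fx=3,fy=3)[:,:,::-1])
E
```

```text
9.75 [ 0.6297 -0.1301  0.0204] [-0.515  0.464 -0.478 -1.98  -0.437  0.792] 0.0772 [-0.   1.   0.3]
[[-0.634 -0.007  0.773]
 [-0.     1.     0.008]
 [-0.773  0.005 -0.634]]
grasp [ 0.615  -0.1303  0.0325]
555 [ 0.63117745 -0.12871663  0.06195862] ((658.7403564453125, -129.92926025390625), (160.02333068847656, 91.28913116455078), 0.7186558246612549)
```

View pics/t4.png

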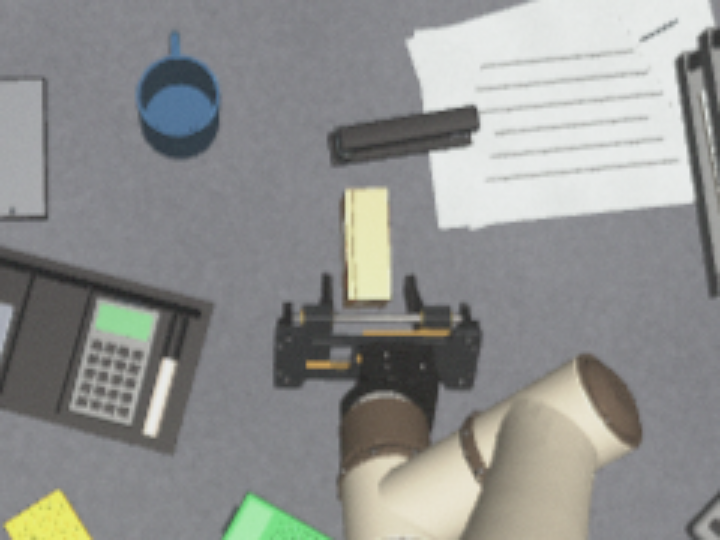

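Request:
{"op": "jog_arm", "data": {"motion": [[[-1,0,0.85,0,0,0,1],[-1,0,0.85,0,0,0,1],[-1,0,0.85,0,0,0,1],[-1,0,0.85,0,0,0,1],[-1,0,0.85,0,0,0,1],[-0.5,0,1,0,1,0,1],[0,0,1.2,0,3,0,1],[0.3,0,1.2,0,5,0,1],[0.5,0,1.2,0,5,0,1],[0.5,0,1.2,0,5,0,1],[0.5,0,1.2,0,5,0,1],[0.5,0,1.2,0,5,0,1],[0.5,0,1.2,0,5,0,1],[0.5,0,1.2,0,5,0,1],[0.5,0,1,0,5,0,1],[0.5,0,1,0,5,0,1],[0.5,0,1,0,5,0,1],[0,0,0,0,0,0,1],[0,0,0,0,0,0,1]]]}}

```text
clock: 11.33
tool_pos: [0.558, -0.1363, 0.0998]
tcp_rot: [0.168, -0.001, 0.985, 0.035]
wrist_force: [-0.6, 0.3, -0.8]
width: 0.0871
```

```bash

python3 - <<'E'
from h import *
p=bot.get_image('wrist');st()
w=pts(p);m=sel(w,(.5,-.20),(.72,-.08),.056,.07);print(m.sum(),w[m].mean(0),rect(w[m][:,:2]))
cv2.imwrite('pics/w5.png',p['img'][:,:,::-1])
E
```

```text
11.3833 [ 0.5561 -0.1364  0.0986] [-0.004  0.239 -0.457 -0.136 -0.543 -1.462] 0.0871 [ 0.6 -0.6 -1. ]
[[-0.944 -0.012  0.329]
 [ 0.011  0.998  0.069]
 [-0.329  0.069 -0.942]]
grasp [ 0.5498 -0.1377  0.1164]
2726 [ 0.61029659 -0.13007974  0.06147109] ((635.4824829101562, -129.08612060546875), (111.42252349853516, 42.09173583984375), 1.827853798866272)
```

View pics/w5.png

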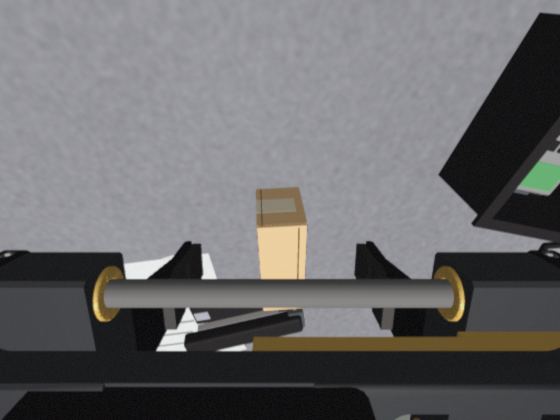

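Request:
{"op": "jog_arm", "data": {"motion": [[[1.3,0.12,0.5,-0.7,3.2,0,1],[1.3,0.12,0.5,-0.7,3.2,0,1],[1.3,0.12,0.5,-0.7,3.2,0,1],[1.3,0.12,0.5,-0.7,3.2,0,1],[1.3,0.12,0.5,-0.7,3.2,0,1],[1.3,0.12,0.5,-0.7,3.2,0,1],[0,0,0,0,0,0,1],[0,0,0,0,0,0,1]]]}}

```text
clock: 12.05
tool_pos: [0.634, -0.1291, 0.1269]
tcp_rot: [-0.001, -0.001, 1.0, -0.001]
wrist_force: [-0.6, -0.7, 0.3]
width: 0.0868
```

```bash

python3 - <<'E'
from h import *
p=bot.get_image('wrist');st()
w=pts(p);m=sel(w,(.5,-.20),(.72,-.08),.056,.07);print(m.sum(),w[m].mean(0),rect(w[m][:,:2]))
E
```

```text
12.1 [ 0.633  -0.1293  0.1272] [ 0.05   0.464 -0.018  0.003 -1.092 -1.621] 0.0871 [ 0.1 -0.  -0.7]
[[-1.    -0.001 -0.003]
 [-0.001  1.    -0.003]
 [ 0.003 -0.003 -1.   ]]
grasp [ 0.633  -0.1293  0.1462]
5650 [ 0.63242098 -0.12927328  0.06170969] ((635.8797607421875, -129.12423706054688), (110.84249877929688, 42.35426712036133), 1.9296170473098755)
```

Request:
{"op": "jog_arm", "data": {"motion": [[[0.1,0,-1.3,0,0,0.6,1],[0.1,0,-1.3,0,0,0.6,1],[0.1,0,-1.3,0,0,0.6,1],[0,0,-1.3,0,0,0,1],[0,0,-1.3,0,0,0,1],[0,0,-1.3,0,0,0,1],[0,0,-1.2,0,0,0,1],[0,0,0,0,0,0,1],[0,0,0,0,0,0,1],[0,0,0,0,0,0,1]]]}}

```text
clock: 12.93
tool_pos: [0.6376, -0.1298, 0.0398]
tcp_rot: [0.001, -0.017, 1.0, -0.002]
wrist_force: [-0.6, -0.4, 0.4]
width: 0.0869
```

Request:
{"op": "jog_arm", "data": {"motion": [[[-0.1,0,-0.4,0,0,0,1],[0,0,0,0,0,0,0.55],[0,0,0,0,0,0,0.3],[0,0,0,0,0,0,0.3],[0,0,0,0,0,0,0.3],[0,0,0,0,0,0,0.3],[0,0,0,0,0,0,0.3],[0,0,0,0,0,0,0.3],[0,0,0,0,0,0,0.3]]]}}

```text
clock: 13.68
tool_pos: [0.6365, -0.1296, 0.0351]
tcp_rot: [0.0, -0.017, 1.0, -0.002]
wrist_force: [0.7, 0.7, 0.3]
width: 0.0418
```

```bash

python3 - <<'E'
from h import *
st()
E
```

```text
13.6833 [ 0.6365 -0.1296  0.0351] [ 0.05   0.556 -0.115  0.005 -0.899 -1.591] 0.0418 [0.7 0.7 0.3]
[[-0.999 -0.033  0.001]
 [-0.033  0.999 -0.004]
 [-0.    -0.004 -1.   ]]
grasp [ 0.6365 -0.1295  0.0541]
```

Request:
{"op": "jog_arm", "data": {"motion": [[[0,0,1.5,0,0,0,0.3],[0,0,2,0,0,0,0.3],[0,0,2,0,0,0,0.3],[0,0,2,0,0,0,0.3],[0,0,2,0,0,0,0.3],[-0.3,0.9,2,0,0,-0.4,0.3],[-0.7,2.26,1.5,0,0,-1.2,0.3],[-0.8,2.6,1,0,0,-1.3,0.3],[-0.83,2.66,0,0,0,-1.33,0.3],[-0.83,2.66,0,0,0,-1.33,0.3],[-0.83,2.66,0,0,0,-1.33,0.3],[-0.83,2.66,0,0,0,-1.33,0.3],[-0.83,2.66,0,0,0,-1.33,0.3],[-0.83,2.66,0,0,0,-1.33,0.3],[-0.83,2.66,0,0,0,-1.33,0.3],[-0.83,2.66,0,0,0,-1.33,0.3],[-0.83,2.66,0,0,0,-1.33,0.3],[-0.7,2.2,0,0,0,-1.1,0.3],[0,0,0,0,0,0,0.3],[0,0,0,0,0,0,0.3]]]}}

```text
clock: 15.35
tool_pos: [0.5364, 0.1904, 0.1751]
tcp_rot: [-0.0, 0.121, 0.993, -0.002]
wrist_force: [0.8, -0.1, 0.6]
width: 0.0266
```

```bash

python3 - <<'E'
from h import *
p=bot.get_image('wrist');s,M=st()
cv2.imwrite('pics/w6.png',p['img'][:,:,::-1])
print('jaw angle',np.degrees(np.arctan2(M[1,1],M[0,1])))
w=pts(p)
m=sel(w,(.38,-.02),(.70,.42),.072,.09);print('rim',m.sum(),rect(w[m][:,:2]))
m=sel(w,(.38,-.02),(.70,.42),.03,.042);print('div',m.sum())
for l in ['tray_gap','tray_right_rim','tray_left_rim']:
    print(l,[(np.round(d['point'],3).tolist(),round(d['p'],2)) for d in bot.pinpoint(p,l)][:2])
E
```

```text
15.4 [0.5366 0.1896 0.1751] [ 0.626  0.299 -0.148  0.003 -1.127 -2.443] 0.0263 [ 0.3 -0.8  0.3]
[[-0.97   0.242 -0.001]
 [ 0.242  0.97  -0.004]
 [-0.    -0.004 -1.   ]]
grasp [0.5366 0.1896 0.1941]
jaw angle 75.99027149348815
rim 7992 ((537.2330322265625, 189.6200714111328), (313.2061767578125, 152.32545471191406), 75.85456085205078)
div 2536
tray_gap [([0.535, 0.194, 0.013], 0.82)]
tray_right_rim [([0.501, 0.043, 0.077], 0.8)]
tray_left_rim [([0.572, 0.34, 0.081], 0.69)]
```

View pics/w6.png

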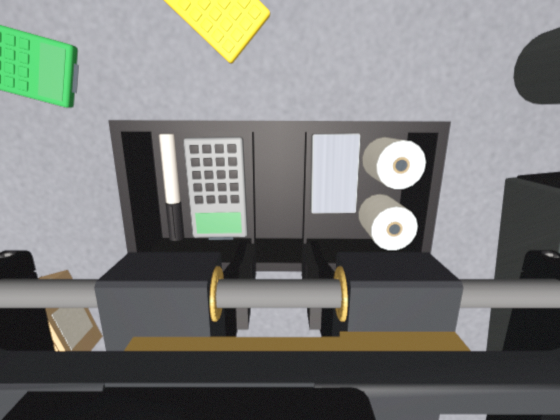

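```bash

python3 - <<'E'
from h import *
p=bot.get_image('top')
print([(np.round(d['point'],3).tolist(),round(d['p'],2)) for d in bot.pinpoint(p,'carton_center')][:2])
w=pts(p);
u,v=[int(t) for t in proj(p,[.62,0,.05])]
cv2.imwrite('pics/t7.png',cv2.resize(p['img'][v-90:v+90,u-120:u+120],None,fx=3,fy=3)[:,:,::-1])
np.save('/tmp/w.npy',w)
m=sel(w,(.5,-.25),(.74,-.02),.015,.13);m
print(m.sum(),w[m].mean(0),w[m][:,2].min(),w[m][:,2].max(),rect(w[m][:,:2]))
E
```

```text
[([0.637, -0.132, 0.03], 0.72)]
673 [ 0.64101052 -0.12684045  0.05688668] 0.015128424266626972 0.07035028648653063 ((658.6295166015625, -136.9566650390625), (75.4919204711914, 162.50054931640625), 89.31979370117188)
```

View pics/t7.png

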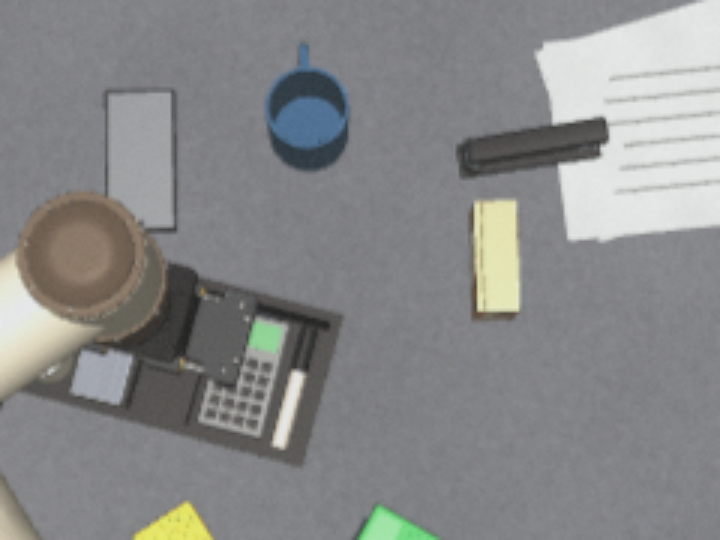

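Request:
{"op": "jog_arm", "data": {"motion": [[[0.7,-2.2,0,0,0,1.1,1],[0.83,-2.66,0,0,0,1.33,1],[0.83,-2.66,0,0,0,1.33,1],[0.83,-2.66,0,0,0,1.33,1],[0.83,-2.66,0,0,0,1.33,1],[0.83,-2.66,0,0,0,1.33,1],[0.83,-2.66,0,0,0,1.33,1],[0.83,-2.66,0,0,0,1.33,1],[0.83,-2.66,0,0,0,1.33,1],[0.83,-2.66,0,0,0,1.33,1],[0.83,-2.66,0,0,0,1.33,1],[0.8,-2.6,-0.5,0,0,1.3,1],[0.3,-0.8,-1.5,0,0,0.4,1],[0,0,-1.5,0,0,0,1],[0,0,-1,0,0,0,1],[0,0,0,0,0,0,1],[0,0,0,0,0,0,1],[0,0,0,0,0,0,1]]]}}

```text
clock: 17.15
tool_pos: [0.6384, -0.1324, 0.1311]
tcp_rot: [0.001, -0.018, 1.0, -0.002]
wrist_force: [0.3, 0.1, -0.1]
width: 0.0871
```

```bash

python3 - <<'E'
from h import *
p=bot.get_image('wrist');s,M=st()
print('jaw angle',np.degrees(np.arctan2(M[1,1],M[0,1])))
w=pts(p);m=sel(w,(.5,-.20),(.72,-.08),.056,.07);print(m.sum(),w[m].mean(0),rect(w[m][:,:2]))
E
```

```text
17.2 [ 0.6386 -0.1323  0.1314] [ 0.046  0.467 -0.002  0.005 -1.099 -1.583] 0.0872 [-0.1  0.3  0.6]
[[-0.999 -0.036  0.003]
 [-0.036  0.999 -0.004]
 [-0.003 -0.004 -1.   ]]
grasp [ 0.6385 -0.1322  0.1504]
jaw angle 92.07153805481909
5576 [ 0.63239929 -0.12931268  0.06170776] ((636.0765991210938, -129.17791748046875), (110.62152862548828, 42.108428955078125), 1.8289908170700073)
```

Request:
{"op": "jog_arm", "data": {"motion": [[[-0.1,0.1,-1.2,0,0,0,1],[-0.1,0.2,-1.2,0,0,0,1],[0,0,-1.2,0,0,0,1],[0,0,-1.2,0,0,0,1],[0,0,-1.2,0,0,0,1],[0,0,-1.2,0,0,0,1],[0,0,-1.2,0,0,0,1],[0,0,-1.2,0,0,0,1],[0,0,0,0,0,0,1],[0,0,0,0,0,0,1]]]}}

```text
clock: 18.03
tool_pos: [0.6353, -0.1296, 0.0331]
tcp_rot: [-0.001, -0.018, 1.0, -0.002]
wrist_force: [0.4, 0.6, -0.0]
width: 0.0872
```

Request:
{"op": "jog_arm", "data": {"motion": [[[0,0,-0.1,0,0,0,0.5],[0,0,0,0,0,0,0.2],[0,0,0,0,0,0,0],[0,0,0,0,0,0,0],[0,0,0,0,0,0,0],[0,0,0,0,0,0,0],[0,0,0,0,0,0,0],[0,0,0,0,0,0,0],[0,0,0,0,0,0,0],[0,0,0,0,0,0,0],[0,0,0,0,0,0,0],[0,0,0,0,0,0,0],[0,0,0.1,0,0,0,0],[0,0,0.3,0,0,0,0],[0,0,0.5,0,0,0,0],[0,0,0.5,0,0,0,0]]]}}

```text
clock: 19.37
tool_pos: [0.6358, -0.1296, 0.0475]
tcp_rot: [0.0, -0.018, 1.0, -0.002]
wrist_force: [0.1, 0.0, 0.0]
width: 0.0011
```

```bash

python3 - <<'E'
from h import *
p=bot.get_image('wrist')
cv2.imwrite('pics/w8.png',p['img'][:,:,::-1])
w=pts(p);m=sel(w,(.5,-.20),(.72,-.08),.02,.08);print(m.sum(),w[m].mean(0),rect(w[m][:,:2]),np.percentile(w[m][:,2],[5,50,95]))
E
```

```text
6641 [ 0.60710419 -0.13004976  0.06043158] ((635.13232421875, -129.46258544921875), (109.5098648071289, 42.7930908203125), 1.6384626626968384) [0.05128512 0.06165362 0.06273124]
```

View pics/w8.png

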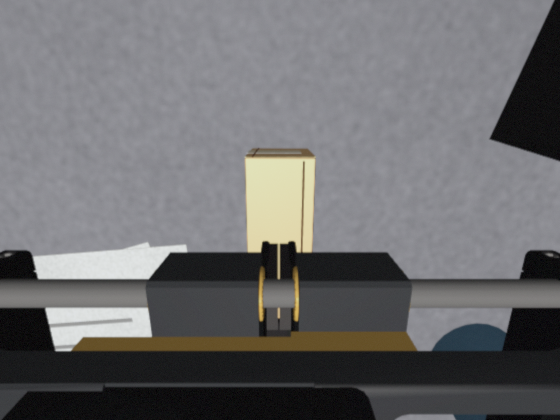

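```bash

python3 - <<'E'
from h import *
s,M=st()
p=bot.get_image('wrist'); w=pts(p)
E=p['extrinsics'];print('cam',(np.linalg.inv(E)[:3,3]).round(3), 'tcp proj',proj(p,s['tool_pos']))
for u,v in [(266,244),(266,255),(292,244),(280,290),(280,200),(280,251)]: print(u,v,w[v,u].round(4))
p=bot.get_image('scene')
u,v=[int(t) for t in proj(p,[.63,-.13,.1])]
cv2.imwrite('pics/s8.png',cv2.resize(p['img'][v-60:v+60,u-80:u+80],None,fx=5,fy=5,interpolation=2)[:,:,::-1])
E
```

```text
19.4167 [ 0.6368 -0.1297  0.049 ] [ 0.05   0.54  -0.103  0.006 -0.924 -1.589] 0.0003 [-0.1 -0.3  0.6]
[[-0.999 -0.036  0.003]
 [-0.036  0.999 -0.004]
 [-0.003 -0.005 -1.   ]]
grasp [ 0.6368 -0.1296  0.068 ]
cam [ 0.56  -0.132  0.248] tcp proj (np.float64(278.8196527563515), np.float64(235.78672675977487))
266 244 [ 0.626  -0.1369  0.0899]
266 255 [ 0.6258 -0.1363  0.1044]
292 244 [ 0.626  -0.1226  0.0887]
280 290 [ 0.6045 -0.13    0.1728]
280 200 [ 0.6082 -0.1299  0.0618]
280 251 [ 0.6274 -0.1292  0.0955]
```

View pics/s8.png

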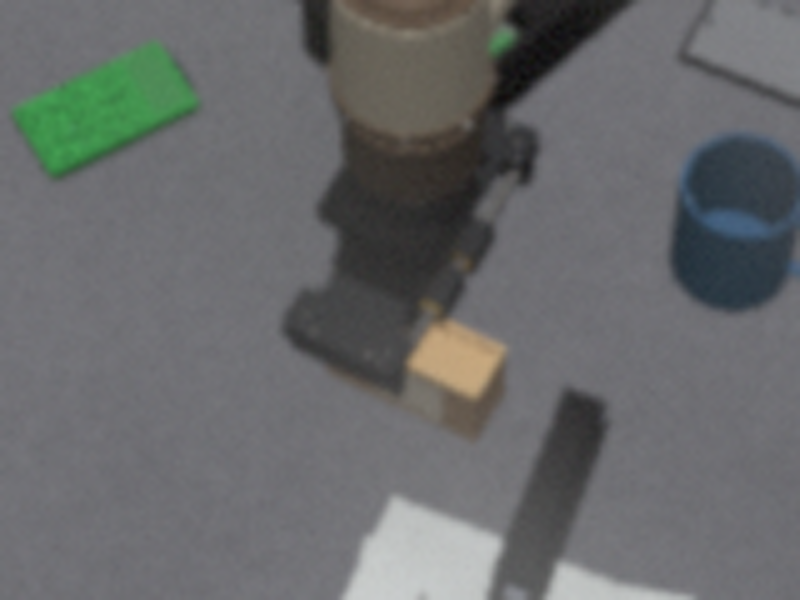

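```bash

python3 - <<'E'
from h import *
s,M=st()
p=bot.get_image('wrist'); w=pts(p)
for u in (262,264,266,268,270,290,292,294,296):
    col=[(v,w[v,u].round(4).tolist()) for v in range(236,250)]
    print(u,[(v,z) for v,z in col if z[2]>.066][:1])
E
```

```text
19.5167 [ 0.6364 -0.1295  0.048 ] [ 0.05   0.541 -0.104  0.005 -0.923 -1.588] 0.0007 [-1.2 -0.  -0.5]
[[-0.999 -0.035  0.002]
 [-0.035  0.999 -0.004]
 [-0.002 -0.004 -1.   ]]
grasp [ 0.6364 -0.1295  0.067 ]
262 [(243, [0.6259, -0.1391, 0.0869])]
264 [(241, [0.6256, -0.1381, 0.0847])]
266 [(241, [0.6253, -0.1369, 0.0853])]
268 [(242, [0.6249, -0.1357, 0.0877])]
270 [(244, [0.6274, -0.1347, 0.0846])]
290 [(241, [0.6251, -0.1235, 0.0845])]
292 [(241, [0.6249, -0.1224, 0.085])]
294 [(242, [0.625, -0.1214, 0.0863])]
296 []
```

```bash

python3 - <<'E'
from h import *
p=bot.get_image('wrist'); w=pts(p)
for u,v in [(180,262),(200,270),(200,300),(200,325),(350,262),(350,300),(262,262),(262,275),(266,285),(150,345),(300,345),(20,265),(100,300),(20,330),(280,320),(280,370)]: print(u,v,w[v,u].round(4))
E
```

```text
180 262 [ 0.5996 -0.1587  0.1652]
200 270 [ 0.599  -0.1516  0.1707]
200 300 [ 0.6038 -0.15    0.1776]
200 325 [ 0.6114 -0.1504  0.1774]
350 262 [ 0.5973 -0.1103  0.1662]
350 300 [ 0.6018 -0.1125  0.1785]
262 262 [ 0.6012 -0.1354  0.1601]
262 275 [ 0.6002 -0.1349  0.1701]
266 285 [ 0.6037 -0.1337  0.1693]
150 345 [ 0.6125 -0.1608  0.1839]
300 345 [ 0.6121 -0.1246  0.1827]
20 265 [ 0.6051 -0.2096  0.16  ]
100 300 [ 0.6081 -0.1785  0.1726]
20 330 [ 0.6245 -0.2093  0.1652]
280 320 [ 0.64   -0.1285  0.1344]
280 370 [ 0.6103 -0.1296  0.1927]
```

Request:
{"op": "jog_arm", "data": {"motion": [[[0,0,0,0,0,0,1],[0,0,0,0,0,0,1],[0,0,0,0,0,0,1],[0,0,0,0,0,0,1],[0,0,0,0,0,0,1],[0,0,0,0,0,0,1],[0,0,0,0,0,0,1],[0,0,0,0,0,0,1],[0,0,0,0,0,0,1],[0,0,0,0,0,0,1],[0,0,-1,0,0,0,1],[0,0,-1,0,0,0,1],[0,0,-1,0,0,0,1],[0,0,0,0,0,0,1],[0,0,0,0,0,0,1]]]}}

```text
clock: 20.87
tool_pos: [0.6348, -0.1296, 0.0154]
tcp_rot: [-0.001, -0.018, 1.0, -0.002]
wrist_force: [1.1, -0.1, 0.5]
width: 0.0857
```

```bash

python3 - <<'E'
from h import *
s,M=st()
p=bot.get_image('wrist'); w=pts(p)
cv2.imwrite('pics/w9.png',p['img'][:,:,::-1])
m=sel(w,(s['tool_pos'][0]-.016,-.19),(s['tool_pos'][0]-.002,-.06),.03,.12)
P=w[m]; m2=np.abs(P[:,1]+.13)>.03; print(np.percentile(P[m2][:,2],[1,5,20]))
p=bot.get_image('scene')
u,v=[int(t) for t in proj(p,[.63,-.13,.1])]
cv2.imwrite('pics/s9.png',cv2.resize(p['img'][v-60:v+60,u-80:u+80],None,fx=5,fy=5,interpolation=2)[:,:,::-1])
E
```

```text
20.8667 [ 0.6348 -0.1296  0.0154] [ 0.05   0.578 -0.134  0.005 -0.862 -1.589] 0.0857 [ 1.1 -0.1  0.5]
[[-0.999 -0.035 -0.003]
 [-0.035  0.999 -0.004]
 [ 0.003 -0.004 -1.   ]]
grasp [ 0.6349 -0.1295  0.0344]
[0.05322791 0.05635662 0.0665114 ]
```

View pics/w9.png

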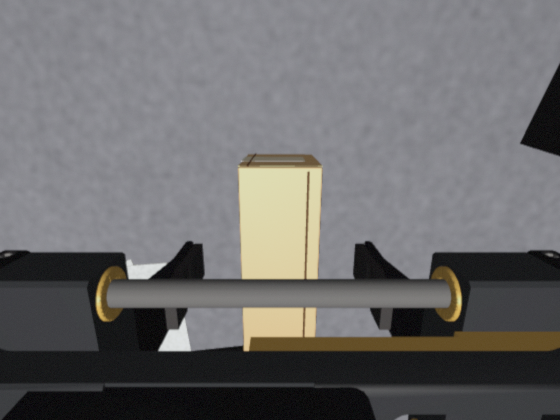

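View pics/s9.png

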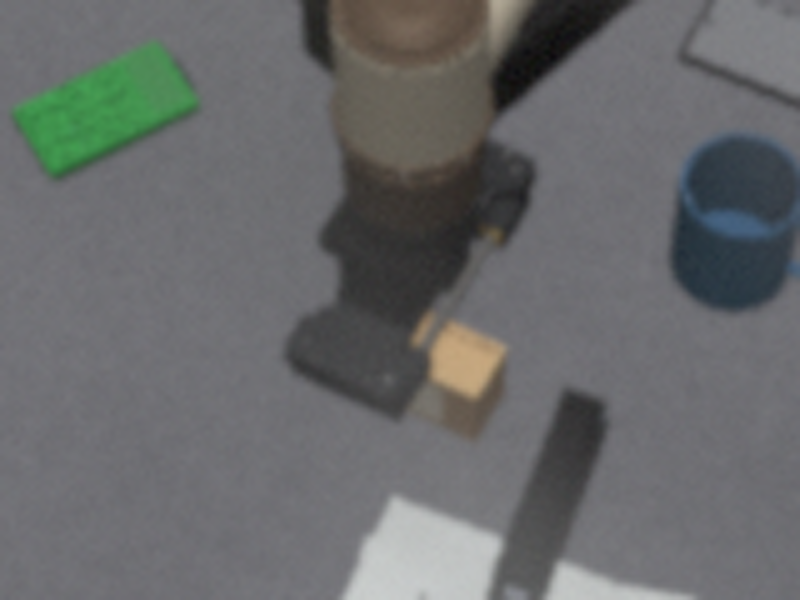

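Request:
{"op": "jog_arm", "data": {"motion": [[[0,0,-0.8,0,0,0,1],[0,0,-0.8,0,0,0,1],[0,0,0,0,0,0,0.5],[0,0,0,0,0,0,0.3],[0,0,0,0,0,0,0.3],[0,0,0,0,0,0,0.3],[0,0,0,0,0,0,0.3],[0,0,0,0,0,0,0.3],[0,0,0,0,0,0,0.3],[0,0,0,0,0,0,0.3],[0,0,0,0,0,0,0.3],[0,0,0,0,0,0,0.3],[0,0,0,0,0,0,0.3]]]}}

```text
clock: 22.05
tool_pos: [0.6359, -0.1295, 0.0012]
tcp_rot: [0.0, -0.018, 1.0, -0.002]
wrist_force: [-1.1, 1.9, 1.1]
width: 0.0423
```

```bash

python3 - <<'E'
from h import *
st()
E
```

```text
22.05 [ 0.6359 -0.1295  0.0012] [ 0.05   0.594 -0.146  0.005 -0.83  -1.589] 0.0423 [-1.1  1.9  1.1]
[[-0.999 -0.035  0.001]
 [-0.035  0.999 -0.004]
 [-0.001 -0.004 -1.   ]]
grasp [ 0.6359 -0.1294  0.0202]
```

Request:
{"op": "jog_arm", "data": {"motion": [[[0,0,0.5,0,0,0,0.3],[0,0,1,0,0,0,0.3],[0,0,1.5,0,0,0,0.3],[0,0,2,0,0,0,0.3],[0,0,2,0,0,0,0.3],[0,0,2,0,0,0,0.3],[0,0,2,0,0,0,0.3],[0,0,2,0,0,0,0.3]]]}}

```text
clock: 22.72
tool_pos: [0.6354, -0.1296, 0.1326]
tcp_rot: [0.0, -0.018, 1.0, -0.002]
wrist_force: [0.4, -0.6, -2.6]
width: 0.0418
```

Request:
{"op": "jog_arm", "data": {"motion": [[[-0.3,0.9,0,0,0,-0.5,0.3],[-0.6,2,0,0,0,-1,0.3],[-0.8,2.6,0,0,0,-1.3,0.3],[-0.8,2.6,0,0,0,-1.3,0.3],[-0.8,2.6,0,0,0,-1.3,0.3],[-0.8,2.6,0,0,0,-1.3,0.3],[-0.8,2.6,0,0,0,-1.3,0.3],[-0.8,2.6,0,0,0,-1.3,0.3],[-0.8,2.6,0,0,0,-1.3,0.3],[-0.8,2.6,0,0,0,-1.3,0.3],[-0.8,2.6,0,0,0,-1.3,0.3],[-0.8,2.6,0,0,0,-1.3,0.3],[-0.6,2,0,0,0,-1,0.3],[-0.3,1,0,0,0,-0.6,0.3],[0,0,0,0,0,0,0.3],[0,0,0,0,0,0,0.3]]]}}

```text
clock: 24.05
tool_pos: [0.5367, 0.1898, 0.1304]
tcp_rot: [-0.001, 0.122, 0.993, -0.002]
wrist_force: [0.2, -0.8, -2.6]
width: 0.0421
```

```bash

python3 - <<'E'
from h import *
p=bot.get_image('wrist');s,M=st()
cv2.imwrite('pics/w10.png',p['img'][:,:,::-1])
print('jaw angle',np.degrees(np.arctan2(M[1,1],M[0,1])))
w=pts(p)
m=sel(w,(.38,-.02),(.70,.42),.072,.088);print('rim',m.sum(),rect(w[m][:,:2]))
E
```

```text
24.1 [0.537  0.1893 0.1305] [ 0.625  0.338 -0.21   0.003 -1.027 -2.443] 0.0418 [-0.7 -0.6 -2.3]
[[-0.97   0.243 -0.002]
 [ 0.243  0.97  -0.005]
 [ 0.001 -0.005 -1.   ]]
grasp [0.5371 0.1894 0.1495]
jaw angle 75.94957512855788
rim 9506 ((518.4969482421875, 194.43006896972656), (313.0800476074219, 113.90361022949219), 75.98994445800781)
```

View pics/w10.png

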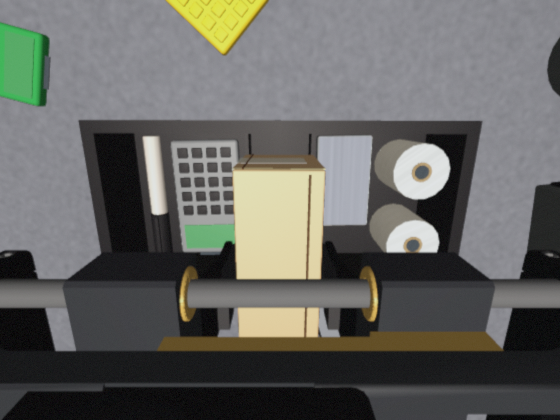

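Request:
{"op": "jog_arm", "data": {"motion": [[[0,0,-1.2,0,0,0,0.3],[0,0,-1.2,0,0,0,0.3],[0,0,-1.2,0,0,0,0.3],[0,0,-1.2,0,0,0,0.3],[0,0,-1.2,0,0,0,0.3],[0,0,-1.2,0,0,0,0.3],[0,0,-1,0,0,0,0.3],[0,0,-1,0,0,0,0.3],[0,0,-1,0,0,0,0.3],[0,0,-0.6,0,0,0,0.3],[0,0,-0.5,0,0,0,0.3],[0,0,0,0,0,0,0.3],[0,0,0,0,0,0,0.3]]]}}

```text
clock: 25.18
tool_pos: [0.5379, 0.1895, 0.018]
tcp_rot: [-0.0, 0.122, 0.992, -0.002]
wrist_force: [-0.1, 1.1, -1.4]
width: 0.0417
```

```bash

python3 - <<'E'
from h import *
st()
E
```

```text
25.1833 [0.5379 0.1895 0.018 ] [ 0.625  0.468 -0.335  0.004 -0.77  -2.444] 0.0417 [-0.1  1.1 -1.4]
[[-0.97   0.243 -0.001]
 [ 0.243  0.97  -0.004]
 [-0.001 -0.004 -1.   ]]
grasp [0.538  0.1896 0.037 ]
```

Request:
{"op": "jog_arm", "data": {"motion": [[[0,0,-0.2,0,0,0,0.3],[0,0,-0.2,0,0,0,0.3],[0,0,-0.2,0,0,0,0.3],[0,0,0,0,0,0,0.3],[0,0,0,0,0,0,0.3]]]}}

```text
clock: 25.6
tool_pos: [0.5378, 0.1895, 0.012]
tcp_rot: [-0.0, 0.122, 0.992, -0.002]
wrist_force: [0.7, -0.2, -0.8]
width: 0.0418
```

Request:
{"op": "jog_arm", "data": {"motion": [[[0,0,-0.1,0,0,0,0.3],[0,0,0,0,0,0,0.3],[0,0,0,0,0,0,0.55],[0,0,0,0,0,0,0.65],[0,0,0,0,0,0,0.75],[0,0,0,0,0,0,0.75],[0,0,0,0,0,0,0.75],[0,0,0,0,0,0,0.75],[0,0,1,0,0,0,0.75],[0,0,2,0,0,0,0.75],[0,0,2,0,0,0,0.75],[0,0,2,0,0,0,0.75],[0,0,2,0,0,0,0.75],[0,0,2,0,0,0,0.75],[0,0,1,0,0,0,0.75]]]}}

```text
clock: 26.85
tool_pos: [0.5392, 0.1901, 0.1347]
tcp_rot: [0.002, 0.122, 0.992, -0.001]
wrist_force: [-0.1, -1.2, 0.6]
width: 0.0656
```

```bash

python3 - <<'E'
from h import *
p=bot.get_image('wrist');s,M=st()
cv2.imwrite('pics/w11.png',p['img'][:,:,::-1])
w=pts(p)
Rt=R.from_euler('z',-14.1,degrees=True).as_matrix()
L=(w-[.537,.190,0])@Rt
m=(abs(L[...,0])<.064)&(abs(L[...,1])<.03)&(w[...,2]>.06)&(w[...,2]<.078)
print(m.sum(),rect(L[m][:,:2]),np.percentile(w[m][:,2],[2,50,98]))
E
```

```text
26.9 [0.5399 0.1905 0.1357] [ 0.625  0.333 -0.203  0.005 -1.029 -2.443] 0.0653 [ 0.8 -0.1  0.6]
[[-0.97   0.243  0.006]
 [ 0.243  0.97  -0.001]
 [-0.006  0.001 -1.   ]]
grasp [0.5398 0.1905 0.1547]
5820 ((1.1389656066894531, -0.2607460021972656), (42.103363037109375, 110.77566528320312), 89.92910766601562) [0.07022477 0.07176275 0.07315464]
```

View pics/w11.png

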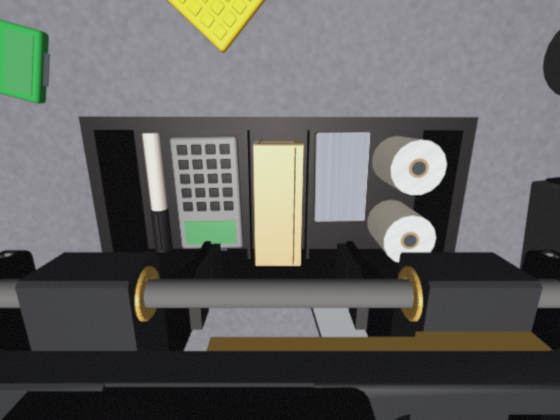

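Request:
{"op": "jog_arm", "data": {"motion": [[[0.25,1.2,0,0,0,0,0],[0.57,2.4,0,0,0,0,0],[0.57,2.4,0,0,0,0,0],[0.57,2.4,0,0,0,0,0],[0.57,2.4,0,0,0,0,0],[0.57,2.4,0,0,0,0,0],[0.3,1.4,0,0,0,0,0],[0,0,-1.5,0,0,0,0],[0,0,-1.5,0,0,0,0],[0,0,-1.5,0,0,0,0],[0,0,-1.5,0,0,0,0],[0,0,-1.5,0,0,0,0],[0,0,0,0,0,0,0],[0,0,0,0,0,0,0]]]}}

```text
clock: 28.07
tool_pos: [0.5707, 0.3351, 0.0538]
tcp_rot: [-0.001, 0.122, 0.992, -0.004]
wrist_force: [0.2, -0.6, 0.1]
width: 0.0003
```

```bash

python3 - <<'E'
from h import *
p=bot.get_image('wrist');s,M=st()
cv2.imwrite('pics/w12.png',p['img'][:,:,::-1])
w=pts(p)
for u in (264,266,292,294):
    print(u,[(v,w[v,u].round(4).tolist()) for v in range(234,250,2)][2:6])
E
```

```text
28.1167 [0.5716 0.3356 0.0553] [ 0.776  0.557 -0.053  0.003 -0.966 -2.594] 0.0005 [ 0.2 -0.2 -0.2]
[[-0.97   0.243 -0.002]
 [ 0.243  0.97  -0.005]
 [ 0.    -0.005 -1.   ]]
grasp [0.5717 0.3357 0.0743]
264 [(238, [0.5849, 0.3186, 0.0131]), (240, [0.585, 0.3188, 0.0173]), (242, [0.5582, 0.33, 0.0924]), (244, [0.5583, 0.3301, 0.095])]
266 [(238, [0.5864, 0.3197, 0.0099]), (240, [0.5875, 0.3195, 0.0118]), (242, [0.5584, 0.3311, 0.0924]), (244, [0.5584, 0.3313, 0.0955])]
292 [(238, [0.5962, 0.3401, -0.0019]), (240, [0.5978, 0.3397, -0.0012]), (242, [0.5622, 0.345, 0.0917]), (244, [0.5617, 0.345, 0.0956])]
294 [(238, [0.5961, 0.3419, -0.0004]), (240, [0.598, 0.3414, -0.0007]), (242, [0.5618, 0.3462, 0.0933]), (244, [0.5625, 0.346, 0.0944])]
```

View pics/w12.png

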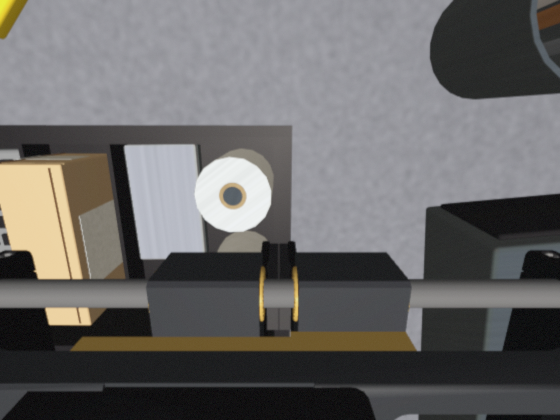

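Request:
{"op": "jog_arm", "data": {"motion": [[[0,0,-0.4,0,0,0,0],[0,0,-0.3,0,0,0,0],[0,0,-0.1,0,0,0,0],[0,0,0,0,0,0,0]]]}}

```text
clock: 28.45
tool_pos: [0.5717, 0.3354, 0.0481]
tcp_rot: [-0.0, 0.123, 0.992, -0.002]
wrist_force: [0.3, 0.3, 0.2]
width: 0.0005
```

Request:
{"op": "jog_arm", "data": {"motion": [[[0,0,-0.1,0,0,0,0],[0,0,0,0,0,0,0]]]}}

```text
clock: 28.62
tool_pos: [0.5718, 0.3355, 0.0472]
tcp_rot: [0.0, 0.123, 0.992, -0.002]
wrist_force: [0.1, 0.6, 0.5]
width: 0.0003
```

Request:
{"op": "jog_arm", "data": {"motion": [[[0,0,-0.1,0,0,0,0],[0,0,0,0,0,0,0]]]}}

```text
clock: 28.78
tool_pos: [0.5718, 0.3355, 0.046]
tcp_rot: [-0.0, 0.123, 0.992, -0.002]
wrist_force: [0.2, -0.1, 0.0]
width: 0.0008
```

Request:
{"op": "jog_arm", "data": {"motion": [[[0,0,-0.1,0,0,0,0],[0,0,-0.1,0,0,0,0],[0,0,0,0,0,0,0]]]}}

```text
clock: 29.03
tool_pos: [0.5717, 0.3354, 0.0438]
tcp_rot: [-0.0, 0.123, 0.992, -0.002]
wrist_force: [-0.1, -0.2, -0.8]
width: 0.0003
```

Request:
{"op": "jog_arm", "data": {"motion": [[[0,0,-0.1,0,0,0,0],[0,0,0,0,0,0,0]]]}}

```text
clock: 29.2
tool_pos: [0.5719, 0.3355, 0.0433]
tcp_rot: [0.0, 0.122, 0.992, -0.002]
wrist_force: [-0.4, -0.7, 0.7]
width: 0.0004
```

Request:
{"op": "jog_arm", "data": {"motion": [[[0,0,-0.1,0,0,0,0],[0,0,0,0,0,0,0]]]}}

```text
clock: 29.37
tool_pos: [0.5719, 0.3355, 0.0433]
tcp_rot: [0.0, 0.122, 0.992, -0.002]
wrist_force: [-1.6, -1.5, 5.4]
width: 0.0
```

Request:
{"op": "jog_arm", "data": {"motion": [[[0,0,0.5,0,0,0,0],[0,0,0.5,0,0,0,0],[0,0,0,0,0,0,0],[-0.45,-1.82,0,0,0,0,0],[-0.45,-1.82,0,0,0,0,0],[-0.45,-1.82,0,0,0,0,0],[-0.45,-1.82,0,0,0,0,0],[-0.45,-1.82,0,0,0,0,0],[-0.45,-1.82,0,0,0,0,0],[-0.45,-1.82,0,0,0,0,0],[-0.45,-1.82,0,0,0,0,0]]]}}

```text
clock: 30.28
tool_pos: [0.5356, 0.189, 0.052]
tcp_rot: [0.0, 0.123, 0.992, -0.002]
wrist_force: [-0.6, -0.6, 0.6]
width: 0.0005
```

Request:
{"op": "jog_arm", "data": {"motion": [[[-0.45,-1.82,0,0,0,0,0],[-0.45,-1.82,0,0,0,0,0],[-0.45,-1.82,0,0,0,0,0],[-0.45,-1.82,0,0,0,0,0],[-0.45,-1.82,0,0,0,0,0],[-0.45,-1.82,0,0,0,0,0],[-0.45,-1.82,0,0,0,0,0],[-0.45,-1.82,0,0,0,0,0],[0,0,0,0,0,0,0],[0,0,0,0,0,0,0]]]}}

```text
clock: 31.12
tool_pos: [0.4997, 0.0433, 0.0522]
tcp_rot: [0.0, 0.123, 0.992, -0.002]
wrist_force: [0.1, 0.4, 0.7]
width: 0.0006
```

Request:
{"op": "jog_arm", "data": {"motion": [[[0,0,-0.4,0,0,0,0],[0,0,-0.3,0,0,0,0],[0,0,-0.1,0,0,0,0],[0,0,0,0,0,0,0]]]}}

```text
clock: 31.45
tool_pos: [0.4997, 0.0448, 0.0435]
tcp_rot: [-0.0, 0.122, 0.993, -0.002]
wrist_force: [0.5, -0.3, 0.1]
width: 0.0004
```

Request:
{"op": "jog_arm", "data": {"motion": [[[0,0,-0.1,0,0,0,0],[0,0,0,0,0,0,0]]]}}

```text
clock: 31.62
tool_pos: [0.5, 0.0447, 0.0433]
tcp_rot: [0.0, 0.122, 0.993, -0.002]
wrist_force: [-1.1, 0.8, 2.4]
width: 0.0007
```

Request:
{"op": "jog_arm", "data": {"motion": [[[0,0,-0.1,0,0,0,0],[0,0,0,0,0,0,0]]]}}

```text
clock: 31.78
tool_pos: [0.5, 0.0447, 0.0432]
tcp_rot: [0.0, 0.122, 0.993, -0.002]
wrist_force: [-3.8, 1.7, 9.1]
width: 0.0001
```

Right rim touched (9 N). Rise clear and check.

Request:
{"op": "jog_arm", "data": {"motion": [[[0,0,0.5,0,0,0,0],[0,0,1.5,0,0,0,0],[0,0,2,0,0,0,0],[0,0,2,0,0,0,0],[0,0,2,0,0,0,0],[0,0,2,0,0,0,0],[0,-1,1,0,0,0,0],[0,-2,0,0,0,0,0],[0,-2,0,0,0,0,0],[0,-2,0,0,0,0,0],[0,-2,0,0,0,0,0],[0,-2,0,0,0,0,0],[0,-2,0,0,0,0,0],[0,0,0,0,0,0,0],[0,0,0,0,0,0,0]]]}}

```text
clock: 33.03
tool_pos: [0.4992, -0.0869, 0.1514]
tcp_rot: [-0.001, 0.124, 0.992, -0.002]
wrist_force: [-0.0, 1.0, 0.5]
width: 0.0006
```

```bash

python3 - <<'E'
from h import *
p=bot.get_image('top');s,M=st()
for l in ['carton_center','mug','phone','stapler','terminal','pencup']:
    print(l,[(np.round(d['point'],3).tolist(),round(d['p'],2)) for d in bot.pinpoint(p,l)][:1])
w=pts(p);L=(w-[.537,.190,0])@R.from_euler('z',-14.1,degrees=True).as_matrix()
m=(abs(L[...,0])<.062)&(abs(L[...,1])<.142); print('max z inside',np.nanmax(w[m][:,2]))
m=(abs(L[...,0])<.064)&(abs(L[...,1])<.03)&(w[...,2]>.06)&(w[...,2]<.078)
print(rect(L[m][:,:2]),np.median(w[m][:,2]))
u,v=[int(t) for t in proj(p,[.6,.1,.05])]
cv2.imwrite('pics/t13.png',cv2.resize(p['img'][v-100:v+100,u-130:u+130],None,fx=3,fy=3)[:,:,::-1])
E
```

```text
33.0833 [ 0.4994 -0.0862  0.1516] [ 0.152  0.214 -0.33   0.004 -1.03  -1.972] 0.0004 [-0.7  0.3  1.2]
[[-0.97   0.244 -0.001]
 [ 0.244  0.97  -0.004]
 [ 0.    -0.004 -1.   ]]
grasp [ 0.4994 -0.0861  0.1706]
carton_center [([0.539, 0.188, 0.042], 0.79)]
mug [([0.776, 0.057, -0.001], 0.96)]
phone [([0.74, 0.233, -0.001], 0.6)]
stapler [([0.757, -0.166, 0.003], 0.89)]
terminal [([0.398, -0.532, 0.002], 0.97)]
pencup []
max z inside 0.5621872413523094
((-0.21176910400390625, -0.5436229705810547), (41.95819091796875, 110.14391326904297), 89.24906921386719) 0.0717578524438075
```

View pics/t13.png

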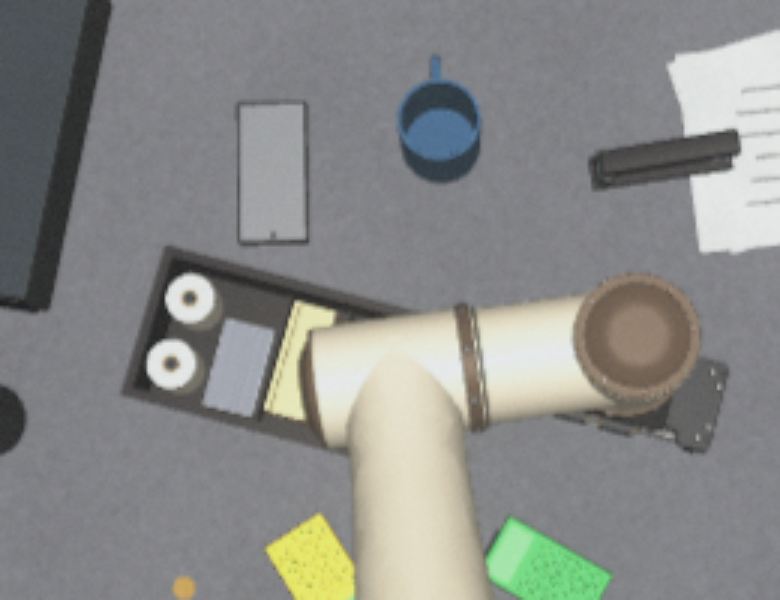

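```bash
python3 -c "
from bench import bot
print(bot.hand_in())"
```

```text
the job is handed in; nothing more can be done
None
```

The carton is packed in the middle compartment on its narrow side, all the steps were carried out in order, and the job was handed in at about 33 s of the 69 s. No verdict was reported.

**What I did:** I laid the carton over onto its narrow side on the desk and let it go. I then took it from above and lowered it into the compartment. With the fingers shut I touched the left rim (5.4 N), swept just above rim height along the middle, and touched the right rim (9.1 N).

**Last checks:**
- **Carton:** it lies within about 1 mm of the compartment's centre. Its top is at 71.8 mm, below the 80 mm rim, and the sweep met no contact.
- **Bystanders:** the mug, phone, stapler and terminal read within 6 mm of their first positions. The network did not report the pen cup in the last picture, but I never went near it and its edge shows in the crop.
- **Packed things:** the arm hid the right compartment in the last picture. I last saw the calculator and marker in place after the carton was packed, before the rim touches and sweep.

**What disagreed:**
- **Tool position:** the reported TCP lies about 37 mm beyond the real fingertips. The wrist camera's depth and contact with both rims show this.
- **Missed grasps:** because of that offset, my first two tries from above closed over the carton without gripping it. It was not moved, and allowing for the offset fixed the grasp.
- **Judge's reading:** the judge's grasp-point limits should be met whether it uses the reported position or the real one.

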